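# Free the tube carrier from the tilted mixer: left-hand clamp nut

### The arm

A 6-joint arm with a two-finger parallel gripper is mounted at the origin on the work surface. World frame = base frame: x ahead of the robot, y to its left, z up, the work surface at z = 0. Lengths are in m, angles in rad, forces in N, time in s.
With the tool pointing down it reaches from about 0.225 to 0.875 m from the base axis. Payload 3.4 kg.
Tool frame: the origin (TCP) lies midway between the tips of the shut fingers; the grasp point (between the pads) lies 19 mm behind it; z points along the fingers, y is the line along which they close (so a half turn about z gives the same grasp; the last joint's range is limited). The gripper opens to 85 mm and grips with 20 to 120 N. Pads are 22 mm wide; open, the fingers measure 114 mm over their backs; the gripper's body (76 mm by 85 mm) begins 54 mm behind the grasp point. The pads swing forward as they close: fully open they stand 13 mm farther back than shut.
Start: joints at [1.189, 0.276, 1.505, -0, 1.361, -0.121], TCP at [0.148, 0.556, 0.231] pointing down, gripper open.
Joint ranges: [-2.89, 2.89], [-0.75, 2.08], [0.22, 2.7], [-1.18, 4.32], [0.11, 2.71], [-2.7, 2.7]. Speed limits (rad/s): [2.57, 2.57, 3.14, 3.14, 3.14, 3.14].

### API

Orientations are given as a unit quaternion [w, x, y, z].
In Python, from cell import bot gives the robot as it stands.
- The arm moves only by the tool arm_command, never from a script. Its argument "plan" is a list that holds one entry, the list of rows, each a list of 7 numbers: the turn, a rotation vector about the tool's x, y, z in rad, then the shift along the tool's x, y, z in cm, then the closure, from 0 (fully open) to 1 (shut). In form: [[[rx, ry, rz, dx, dy, dz, fingers], ...]]. A call has 1 to 8 rows; each row shifts and turns the commanded pose from where the row before left it, along the tool's axes as they then stand; what a row does not reach is not made up. A row lasts 1/10 s, in which the tool goes at most 50 mm and 8.59 degrees, less where a joint would pass 70% of its speed; a pose out of reach is approached as far as the arm can. A call is refused whole if a number of a shift passes 5 or a number of a turn 0.15, either way. A call with a gripper value outside its range is refused whole. The fingers move at their own pace and stop on an object; the grip force is fixed at half the most. Time passes only in rows, so rows that do not move let the fingers close. It gives the time, the measured TCP pose, the force, the opening and the grip force at its end, in the units of the state.
- bot.state(): the state, without advancing time (a new reading comes with each control period).
- bot.get_image(name): name is "scene" or "top" or "wrist"; returns (picture, depth): 480x640x3 uint8, blue, green, red; 480x640 float32, m along the optical axis (not along the pixel's ray), 0 where there is no reading.
- bot.calibration(name): a dict with "fx", "fy", "cx", "cy" (pixels), "view" (4x4, takes a point from world to camera coordinates). Camera axes: x right, y up, looking along -z (the intrinsics and any distortion apply to the point x, -y, -z); pixel columns grow to the right and rows downward; lengths in m; the calibration is good to about 2 mm. A picture is of the moment at which its call begins: read the wrist's pose just before it. calibration takes no time and is no camera call; for the wrist camera it gives the pose at the moment of the call.
- bot.sign_off(): hands the job in; it is judged then, once.
Trained networks look in the newest picture that a camera, given by its name, has taken for a name from the list of things; names that differ only in an ending like _2 or _b are one class to them, and where a whole thing is asked for, a point or a joint stands for the part that bears it (a point fixed in the world has none). Each returns a list of dicts, best first, with "confidence" (0 to 1); they miss things now and then, are a little off and sometimes report something else, mostly with a low value. They report only what shows in the picture. A call takes as long as a camera call. They do not tell look-alikes from the thing itself.
- bot.recognise(camera, name): "point" ([x, y, z] in m, in world coordinates, good to about 4 mm: the middle of the surface that is visible of it).
- bot.place_of(camera, name): "point" ([x, y, z] in m, in world coordinates, good to about 4 mm: a listed point, or the origin of a listed thing).
The state is a dict: "clock": time; "qpos": joint angles; "qvel": joint speeds; "joint_torque": joint torques, N m; "tcp_pos": TCP position; "ee_rot": TCP orientation; "wrist_force": force on the tool from outside, world axes, zero at the start; "torque": the same for the moment, N m; "opening": opening from 0.0 (shut) to 1.0 (fully open); "gripper_force": force on a finger pad.
Only numpy, scipy, OpenCV 4.12 (cv2) and the standard library are available. Lean on these libraries where they do the work, as an engineer would, in place of code of your own. Each camera call takes 0.05 s, during which the arm holds its last target. There are 200 camera calls.

### The job

Unscrew the clamp nut on the tilted tube mixer: it has a left-hand thread, so it loosens clockwise. Once its flange stands clear of the lips on the tube carrier, slide the carrier up the slope off the stud and set it down, without dropping it, flat in the pocket of the white foam block with its tubes and fin upwards. Leave the tube rack, the pump bottle and the jar where they are.

Things in the scene. Friction and masses are not known exactly. Their poses are not given: they have to be found in the camera images.
- mixer: Tilted tube mixer, fixed to the bench: grey housing 190 (x) x 140 mm with a flat aluminium deck 165 x 112 mm tilted 35 degrees, low edge on the mixer's -x side (towards the robot). Origin at the footprint's centre on the bench, z up. In its frame uphill along the deck is (cos35, 0, sin35); the deck's outward normal, also the nut's axis, is (-sin35, 0, cos35).
- stud_foot (a point): Where the axis of the 16 mm thick, 45 mm long steel stud, square to the deck, meets the deck: (-30, 0, 85) mm in the mixer's frame, axes as the mixer's. The carrier lies on the deck round this stud, between two side rails 6 mm high (2.5 mm play each side), its low edge against two 6 mm stops; it can only leave uphill.
- clamp_nut (a joint): Turn of the captive clamp nut, rad. LEFT-HAND thread: grows, and the nut rises 3.5 mm per rad, when turned CLOCKWISE looking down its axis at the deck. 0: tight, hard stop. Starts at 0.03 to 0.35, so the wrong way soon comes up solid. Top stop 3.2. Steady friction 0.15 N m; stays where left. Its flange clears the carrier's lips at 1.15; at 2.4 by 4.4 mm. It stays on its stud.
- nut_grip (a point): On the nut's axis, 48 mm above the deck at joint 0, rising with the nut. The nut: steel flange 44 mm across, 8 mm thick (underside 6.5 mm above the deck at 0), 26 mm hub, and on it a straight black wing bar 70 mm long, 12 mm thick, from 30 to 64 mm above the deck. Site axes turn with the nut: x along the bar, y across its thickness, z out of the deck.
- carrier: Loose grey tube carrier, about 0.22 kg: plate 160 (x) x 88 (y) x 6 mm, origin at the centre of its underside, z out of the face with the tubes. At the start x points uphill. Two blue-capped glass tubes lie along x at y = -29 and +29 mm, tops 23 mm above the underside. A grey fin stands in the middle (see carrier_grip).
- slot (a point): Point of the carrier's underside where the stud stands at the start, (-46, 0, 0) mm in the carrier's frame, axes as the carrier's. The slot is 20 mm wide, from the -x edge (x = -80) to x = -34. Lips 4.5 mm high beside its mouth (x -78 to -71, y 10 to 26 each side) are caught by the nut's flange while it is down. It clears the flange 57 mm uphill; best slid 2 mm off the deck.
- carrier_grip (a point): Grip point in the upright fin of the carrier, at (29, 0, 47) mm in the carrier's frame. The fin is 30 mm long (x), 12 mm thick (y) and reaches from the plate to 60 mm above the underside. Axes as the carrier's.
- foam_block: White foam block, fixed to the bench, 214 (x) x 140 (y) x 32 mm, origin at the centre of its underside, with a rectangular pocket 174 (x) x 100 (y) mm, 20 mm deep. The carrier lies in it lengthwise, either end first.
- pocket_floor (a point): Centre of the pocket's floor, 12 mm above the bench. Axes as the block's.
- tube_rack: Bystander: white foam rack 75 x 200 mm with two rows of upright blue-capped tubes, 113 mm high; origin under its centre.
- pump_bottle: Bystander: clear pump bottle, 60 mm in diameter, 177 mm high; origin under its centre.
- swab_jar: Bystander: jar, 64 mm in diameter, 85 mm high; origin under its centre.
Mind the look-alikes: they are no part of the job. What is meant by the mixer is not green, and is the smaller of those in its own colour.

How it is judged:
By the outcome, as a careful person would: the job done as asked, in the order asked, and still so for the second after the job is handed in, with the robot touching nothing.
It also fails if it takes over 61 s, if anything falls off the work surface, if the arm or the gripper's body presses on something with over 40 N, if the wrist force passes 120 N, or if a joint passes its speed limit or range.

## Working session

There is one attempt and no reset: what is moved stays moved. The work goes in short steps, Python scripts to look and compute and a tool call to move; the robot and the scene stay as the last step left them, time stands still between calls to the robot, and variables do not carry over. Pictures are saved under pics/ and viewed, at most 10 in all, crops included, and the job is handed in when it is done.

Besides the shell and the picture viewer there is one more tool, called after "Emit:" as a command line: name --argument value ..., lists and objects as JSON in quotes. arm_command: Moves the arm, as the interface text tells. Its arguments: {"type":"object","properties":{"plan":{"type":"array","items":{"type":"array","items":{"type":"array","items":{"type":"number"}}}}},"required":["plan"]}

```bash
mkdir -p pics; ls
cat > h.py <<'E'
from cell import bot
import numpy as np, cv2
from scipy.spatial.transform import Rotation as R
def rot(q): return R.from_quat([q[1],q[2],q[3],q[0]])
E
python3 - <<'E'
from h import *
for c in ("scene","top"):
    im,d=bot.get_image(c); cv2.imwrite(f"pics/{c}0.png",im)
    np.save(f"{c}_d.npy",d)
    for n in ("mixer","stud_foot","nut_grip","clamp_nut","carrier","carrier_grip","slot","foam_block","pocket_floor","tube_rack","pump_bottle","swab_jar"):
        print(c,n,[(np.round(r["point"],3).tolist(),round(r["confidence"],2)) for r in bot.place_of(c,n)])
print(bot.state()["clock"],bot.state()["ee_rot"])
E
```

```text
pics
scene mixer [([0.397, 0.019, 0.001], 0.65), ([0.234, 0.291, -0.002], 0.64), ([0.557, 0.216, 0.002], 0.6), ([0.444, 0.57, 0.004], 0.6), ([0.564, 0.215, 0.114], 0.22)]
scene stud_foot [([0.19, 0.287, 0.114], 0.63), ([0.525, 0.212, 0.084], 0.35)]
scene nut_grip [([0.503, 0.2, 0.126], 0.9), ([0.392, 0.548, 0.124], 0.74), ([0.153, 0.283, 0.167], 0.62)]Traceback (most recent call last):
  File "<stdin>", line 6, in <module>
ValueError: it knows: carrier, carrier_grip, foam_block, mixer, nut_grip, pocket_floor, pump_bottle, slot, stud_foot, swab_jar, tube_rack
```

View pics/scene0.png

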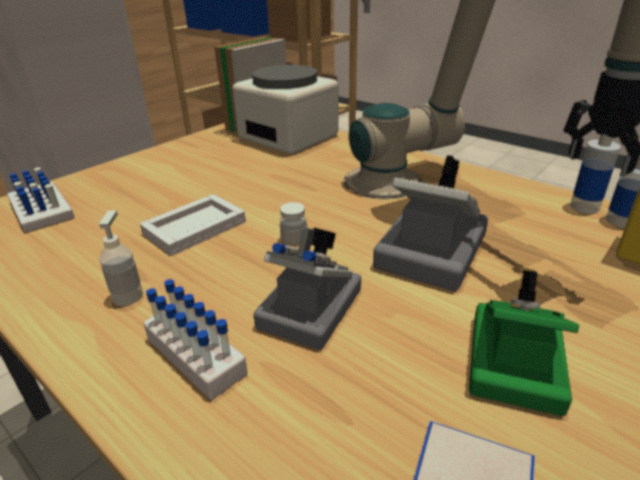

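The scene picture shows three possible mixers: small grey at (308,300) with tubes and a fin, larger grey at (432,230), and green at (520,340). There is also a box-like white device at (287,108). The smaller grey one, at about (0.557, 0.216), fits the description.

Run:
```python
from h import *
for c in ("top","scene"):
    im,d=bot.get_image(c)
    if c=="top": cv2.imwrite(f"pics/{c}0.png",im); np.save("top_d.npy",d)
    for n in ("mixer","stud_foot","nut_grip","carrier","carrier_grip","slot","foam_block","pocket_floor","tube_rack","pump_bottle","swab_jar"):
        if c=="scene" and n in("mixer","stud_foot","nut_grip"): continue
        print(c,n,[(np.round(r["point"],3).tolist(),round(r["confidence"],2)) for r in bot.place_of(c,n)])
print(bot.state()["clock"],bot.state()["ee_rot"])
cal=bot.calibration("top");print(cal)
```

```text
top mixer [([0.232, 0.296, -0.002], 0.96), ([0.443, 0.567, 0.002], 0.74), ([0.555, 0.219, 0.0], 0.68)]
top stud_foot [([0.523, 0.209, 0.087], 0.77), ([0.416, 0.553, 0.087], 0.76), ([0.19, 0.288, 0.114], 0.72)]
top nut_grip [([0.16, 0.279, 0.165], 0.74), ([0.389, 0.548, 0.122], 0.69), ([0.563, 0.22, 0.113], 0.23)]
top carrier [([0.563, 0.224, 0.111], 0.81)]
top carrier_grip [([0.566, 0.217, 0.165], 0.86), ([0.397, 0.022, -0.002], 0.37)]
top slot [([0.526, 0.206, 0.086], 0.71)]
top foam_block [([0.512, -0.215, 0.001], 0.87)]
top pocket_floor [([0.513, -0.214, 0.016], 0.91), ([0.524, 0.207, 0.088], 0.4)]
top tube_rack [([0.778, 0.148, 0.001], 0.8)]
top pump_bottle [([0.766, -0.094, 0.003], 0.65)]
top swab_jar [([0.395, 0.019, 0.001], 0.92)]
scene carrier [([0.562, 0.22, 0.112], 0.73)]
scene carrier_grip []
scene slot [([0.528, 0.21, 0.087], 0.85)]
scene foam_block [([0.516, -0.21, -0.003], 0.96)]
scene pocket_floor [([0.509, -0.209, 0.013], 0.69)]
scene tube_rack [([0.781, 0.148, -0.002], 0.59)]
scene pump_bottle [([0.77, -0.094, -0.001], 0.81)]
scene swab_jar [([0.396, 0.02, 0.001], 0.76)]
1.25 [9.70562887e-06 1.30020674e-01 9.91511282e-01 3.18910789e-05]
{'fx': 597.0925768484816, 'fy': 597.0925768484816, 'cx': 319.81226488747103, 'cy': 235.0185072930848, 'view': array([[ 6.04529210e-03, -9.99980247e-01,  1.72041097e-03,
         1.82117434e-01],
       [ 9.90209412e-01,  6.22614099e-03,  1.39450907e-01,
        -5.34792394e-01],
       [-1.39458864e-01,  8.60545671e-04,  9.90227491e-01,
        -1.21074042e+00],
       [ 0.00000000e+00,  0.00000000e+00,  0.00000000e+00,
         1.00000000e+00]])}
```

View pics/top0.png

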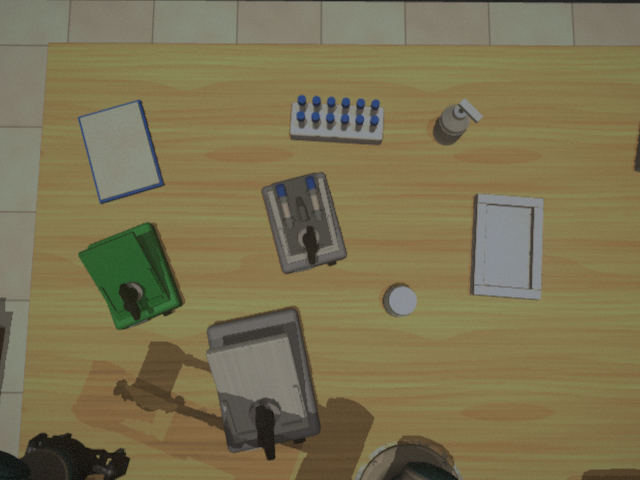

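Top picture: small grey mixer at (305,222) (my target, carrier with two blue-capped tubes), larger grey at (263,380), green at (130,275). Foam block is at (508,246), jar at (400,300). Next: close crop plus a fit of mixer yaw, bar angle and foam pose from depth.

```bash
cat >> h.py <<'E'
def cloud(c,d):
    k=bot.calibration(c); V=np.array(k["view"])
    v,u=np.nonzero(d>0); z=d[v,u]
    P=np.stack([(u-k["cx"])/k["fx"]*z,-(v-k["cy"])/k["fy"]*z,-z,np.ones_like(z)],1)
    return (np.linalg.inv(V)@P.T).T[:,:3],u,v
def near(P,x0,x1,y0,y1,z0,z1):
    lo=np.array([x0,y0,z0]);hi=np.array([x1,y1,z1]); return np.all((P>lo)&(P<hi),1)
def deck(yaw):  # columns: uphill, left, normal
    c,s=np.cos(np.radians(35)),np.sin(np.radians(35))
    return R.from_euler('z',yaw).as_matrix()@np.array([[c,0,-s],[0,1,0],[s,0,c]])
E
python3 - <<'E'
from h import *
im=cv2.imread("pics/top0.png"); d=np.load("top_d.npy")
P,u,v=cloud("top",d)
for nm,b in (("mixer",(.42,.68,.09,.34,.01,.06)),("foam",(.36,.66,-.33,-.1,.022,.045))):
    m=near(P,*b); r=cv2.minAreaRect((P[m][:,:2]*1000).astype(np.float32)); print(nm,m.sum(),r, "z",np.median(P[m][:,2]))
m=near(P,.36,.66,-.33,-.1,.006,.018);r=cv2.minAreaRect((P[m][:,:2]*1000).astype(np.float32)); print("floor",r,np.median(P[m][:,2]))
c=cv2.resize(im[160:285,245:365],None,fx=4.5,fy=4.5,interpolation=cv2.INTER_CUBIC); cv2.imwrite("pics/crop.png",c)
E
```

```text
mixer 1655 ((557.4564819335938, 219.42779541015625), (196.89889526367188, 140.01846313476562), 15.29076862335205) z 0.0416462463621019
foam 3092 ((514.2973022460938, -209.4080810546875), (142.28549194335938, 214.95301818847656), 85.92193603515625) z 0.032035629231020435
floor ((508.00799560546875, -214.4866485595703), (225.82855224609375, 295.6256408691406), 89.86383056640625) 0.012306788638509536
```

View pics/crop.png

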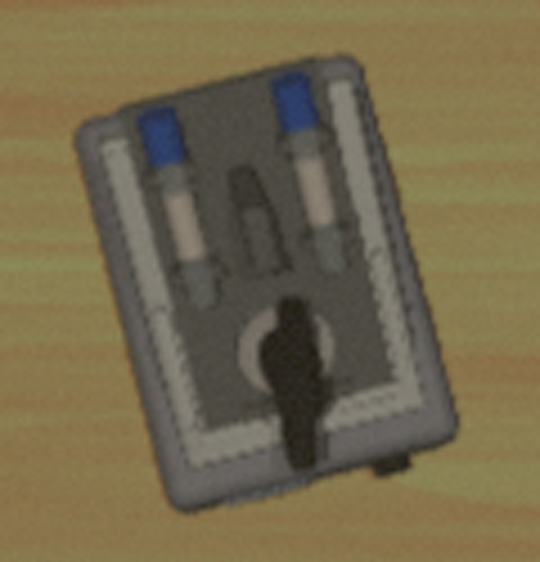

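The crop confirms it: grey mixer, uphill to the top-left, wing bar from about (290,300) to (303,465), fin at (260,220), tubes at (180,210) and (310,170). Now the bar angle and grasp pose.

```bash
cat >> h.py <<'E'
def step(p,Rm):  # remaining move from the measured pose, in tool axes
    s=bot.state(); T=rot(s["ee_rot"]).as_matrix()
    return T.T@(p-s["tcp_pos"])*100, R.from_matrix(T.T@Rm).as_rotvec()
yaw=np.radians(15.2); D=deck(yaw)
O=np.array([.557,.2185,0]); foot=O+R.from_euler('z',yaw).apply([-.030,0,.085])
E
python3 - <<'E'
from h import *
for c in ("top","scene"):
    d=np.load("top_d.npy") if c=="top" else bot.get_image(c)[1]
    P,u,v=cloud(c,d); Q=(P-foot)@D*1000
    m=near(Q,-50,45,-50,50,40,75); q=Q[m]
    print(c,m.sum(),q.mean(0),np.percentile(q,[2,98],axis=0))
    w,V=np.linalg.eigh(np.cov(q[:,:2].T)); print(np.sqrt(w),np.degrees(np.arctan2(V[1,1],V[0,1])))
    m=near(Q,50,100,-15,15,35,70); q=Q[m]; print("fin",m.sum(),q.mean(0) if m.sum() else 0,np.percentile(q,[2,98],axis=0) if m.sum() else 0)
    m=near(Q,-30,120,-44,44,4,9); q=Q[m]; print("plate h",np.median(q[:,2]), m.sum())
b=np.radians(-13)
Rz=R.from_euler('z',b).as_matrix()
B=D@Rz  # bar axes
Rm=np.stack([-B[:,0],B[:,1],-B[:,2]],1); print(np.linalg.det(Rm))
p=foot+D[:,2]*(.053-.019); print(p, step(p,Rm), step(foot+D[:,2]*.15,Rm))
E
```

```text
top 311 [ 5.49643015  0.66425739 61.71128355] [[-29.36140239  -9.87560293  42.43029533]
 [ 35.12250976  11.48928406  68.38512498]]
[ 4.81512344 19.9493275 ] 168.37246030129452
fin 123 [79.30905192  0.84156767 56.64672777] [[61.46218918 -4.82159006 37.71180211]
 [90.90027364  6.47344892 64.36462367]]
plate h 6.664243778001665 1384
scene 296 [ 7.89805991  4.28145576 52.66416214] [[-29.70810645  -5.82870607  40.55284517]
 [ 34.93864859  11.56430444  64.5802034 ]]
[ 2.2913336  20.60975825] 166.8351855878673
fin 175 [82.06874098  2.72925535 47.66941309] [[63.47067972 -5.38728062 35.55475633]
 [90.96563686  6.22725281 59.83706739]]
plate h 6.51100567411734 160
0.9999999999999992
[0.50923014 0.20552122 0.11285117] (array([-43.90091174, -24.51746288,  11.84650733]), array([-0.22530789, -0.57011476, -0.28982475])) (array([-38.14729767, -27.85749651,   2.34387083]), array([-0.22530789, -0.57011476, -0.28982475]))
```

```bash
cat >> h.py <<'E'
def plan(p,Rm,n=None,dp=2):
    s=bot.state(); T=rot(s["ee_rot"]).as_matrix(); dw=np.asarray(p)-s["tcp_pos"]
    rv=R.from_matrix(T.T@Rm).as_rotvec()
    if n is None: n=int(np.ceil(max(np.linalg.norm(dw)/.048,np.linalg.norm(rv)/.145,1)))
    for i in range(n):
        Ti=T@R.from_rotvec(rv*i/n).as_matrix()
        print(np.round(np.r_[rv/n, Ti.T@dw/n*100],dp if i else dp).tolist())
    print("n",n,"t",s["clock"],"F",np.round(s["wrist_force"],1),"j",np.round(s["qpos"],2))
def tool(b,flip=1): # tool z into deck, tool y across; b = bar angle in deck frame
    B=D@R.from_euler('z',b).as_matrix(); return np.stack([-flip*B[:,0],flip*B[:,1],-B[:,2]],1)
foot=foot+D@np.array([.0015,.0008,0])
bar=np.radians(-12)
E
python3 - <<'E'
from h import *
plan(foot+D[:,2]*.22+np.array([0,0,.05]),tool(bar),12)
E
```

```text
[-0.02, -0.05, -0.03, -2.9, -2.48, -0.71]
[-0.02, -0.05, -0.03, -2.86, -2.54, -0.62]
[-0.02, -0.05, -0.03, -2.82, -2.6, -0.53]
[-0.02, -0.05, -0.03, -2.78, -2.66, -0.44]
[-0.02, -0.05, -0.03, -2.73, -2.73, -0.36]
[-0.02, -0.05, -0.03, -2.67, -2.79, -0.28]
[-0.02, -0.05, -0.03, -2.61, -2.85, -0.21]
[-0.02, -0.05, -0.03, -2.55, -2.92, -0.14]
[-0.02, -0.05, -0.03, -2.48, -2.98, -0.07]
[-0.02, -0.05, -0.03, -2.4, -3.04, -0.01]
[-0.02, -0.05, -0.03, -2.32, -3.1, 0.05]
[-0.02, -0.05, -0.03, -2.24, -3.16, 0.1]
n 12 t 1.3 F [-0.4  0.2  0.2] j [ 1.19  0.28  1.5  -0.    1.36 -0.12]
```

Emit:
arm_command --plan '[[[0, 0, 0, 0, 0, -5, 0], [-0.02, -0.05, -0.03, -2.9, -2.5, -0.5, 0], [-0.02, -0.05, -0.03, -2.9, -2.5, -0.4, 0], [-0.02, -0.05, -0.03, -2.8, -2.6, -0.3, 0], [-0.02, -0.05, -0.03, -2.8, -2.7, -0.2, 0], [-0.02, -0.05, -0.03, -2.7, -2.7, -0.1, 0], [-0.02, -0.05, -0.03, -2.7, -2.8, 0, 0], [-0.02, -0.05, -0.03, -2.6, -2.8, 0, 0]]]'

```text
clock: 2.1
tcp_pos: [0.3052, 0.3374, 0.3159]
ee_rot: [0.182, 0.023, 0.982, 0.047]
wrist_force: [0.4, -0.3, -0.4]
opening: 0.996
gripper_force: 0.0
```

Run:
```python
from h import *
plan(foot+D[:,2]*.16,tool(bar),7)
```

```text
[-0.01, -0.03, -0.01, -1.43, -2.22, 1.83]
[-0.01, -0.03, -0.01, -1.34, -2.25, 1.85]
[-0.01, -0.03, -0.01, -1.25, -2.29, 1.87]
[-0.01, -0.03, -0.01, -1.16, -2.33, 1.88]
[-0.01, -0.03, -0.01, -1.07, -2.36, 1.89]
[-0.01, -0.03, -0.01, -0.97, -2.4, 1.9]
[-0.01, -0.03, -0.01, -0.88, -2.43, 1.91]
n 7 t 2.1 F [ 0.4 -0.3 -0.4] j [ 0.86 -0.1   1.79 -0.24  1.16 -0.6 ]
```

Emit:
arm_command --plan '[[[-0.01, -0.03, -0.01, -1.4, -2.2, 1.8, 0], [-0.01, -0.03, -0.01, -1.3, -2.3, 1.8, 0], [-0.01, -0.03, -0.01, -1.3, -2.3, 1.8, 0], [-0.01, -0.03, -0.01, -1.2, -2.3, 1.8, 0], [-0.01, -0.03, -0.01, -1.1, -2.4, 1.8, 0], [-0.01, -0.03, -0.01, -1.0, -2.4, 1.8, 0], [-0.01, -0.03, -0.01, -0.9, -2.4, 1.8, 0], [0, 0, 0, 0, 0, 0, 0]]]'

```text
clock: 2.9
tcp_pos: [0.4351, 0.1834, 0.2175]
ee_rot: [0.283, -0.009, 0.956, 0.07]
wrist_force: [0.2, 0.1, -0.2]
opening: 1.003
gripper_force: 0.0
```

Run:
```python
from h import *
im,d=bot.get_image("wrist"); cv2.imwrite("pics/w1.png",im); np.save("w1.npy",d)
for n in ("nut_grip","carrier_grip","stud_foot","slot","carrier","mixer"): print(n,[(np.round((r["point"]-foot)@D*1000,1).tolist(),round(r["confidence"],2)) for r in bot.place_of("wrist",n)])
P,u,v=cloud("wrist",d); Q=(P-foot)@D*1000
m=near(Q,-50,45,-50,50,45,70); q=Q[m]; print(m.sum(),q.mean(0),np.percentile(q,[1,99],axis=0))
w,V=np.linalg.eigh(np.cov(q[:,:2].T)); print(np.sqrt(w),np.degrees(np.arctan2(V[1,1],V[0,1])))
r=cv2.minAreaRect(q[:,:2].astype(np.float32)); print(r)
m=near(Q,50,100,-15,15,52,70); q=Q[m]; print("fin",m.sum(),cv2.minAreaRect(q[:,:2].astype(np.float32)) if m.sum() else 0,q[:,2].mean())
m=near(Q,-30,120,-44,44,4,9); q=Q[m]; print("plate h",np.median(q[:,2]), m.sum())
plan(foot+D[:,2]*.036,tool(bar))
```

```text
nut_grip [([-5.7, -1.2, 52.4], 0.76)]
carrier_grip [([74.4, 1.4, 49.2], 0.79)]
stud_foot [([-0.6, -0.3, 1.6], 0.63)]
slot []
carrier [([41.4, -3.2, 1.1], 0.8)]
mixer [([-24.2, -4.4, -85.4], 0.73)]
1908 [-1.41426579  3.89524398 66.18704222] [[-32.99655212  -7.05713237  47.83353927]
 [ 33.69603231  14.19069564  68.67920513]]
[ 4.53896155 18.72289395] 169.09430607930753
((0.9123897552490234, 3.3102474212646484), (21.198955535888672, 69.23606872558594), 75.08728790283203)
fin 591 ((75.34221649169922, 3.7259678840637207), (30.13273811340332, 12.162348747253418), 0.368002325296402) 61.52306276441927
plate h 8.406675358720495 4706
[-0.0, -0.0, -0.01, -0.11, -0.02, 4.33]
[-0.0, -0.0, -0.01, -0.09, -0.02, 4.33]
[-0.0, -0.0, -0.01, -0.07, -0.03, 4.33]
n 3 t 3.25 F [ 0.1  0.1 -0.1] j [ 0.26 -0.14  2.16  0.    0.52 -1.34]
```

View pics/w1.png

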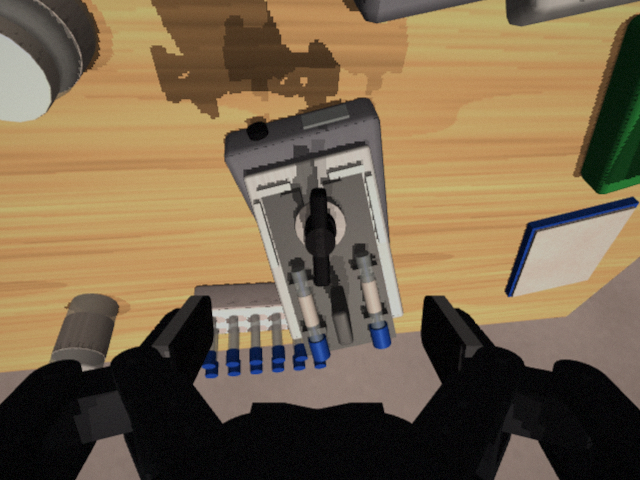

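Wrist picture: bar from (318,195) to (322,280), fin at (342,315), tubes clear of the fingers. I'll shift 1.5 mm in y between the two cameras' estimates and descend.

```bash
cat >> h.py <<'E'
foot=foot+D@np.array([.0005,.0018,.0005])
bar=np.radians(-11.5)
E
python3 - <<'E'
from h import *
plan(foot+D[:,2]*.036,tool(bar),3)
E
```

```text
[-0.0, -0.0, -0.01, -0.11, 0.05, 4.31]
[-0.0, -0.0, -0.01, -0.09, 0.04, 4.31]
[-0.0, -0.0, -0.01, -0.08, 0.03, 4.31]
n 3 t 3.25 F [ 0.1  0.1 -0.1] j [ 0.26 -0.14  2.16  0.    0.52 -1.34]
```

Emit:
arm_command --plan '[[[0, 0, -0.01, -0.1, 0.05, 4.3, 0], [0, 0, -0.01, -0.1, 0.04, 4.3, 0], [0, 0, -0.01, -0.1, 0.03, 4.3, 0], [0, 0, 0, 0, 0, 0, 0.5], [0, 0, 0, 0, 0, 0, 0.7], [0, 0, 0, 0, 0, 0, 1], [0, 0, 0, 0, 0, 0, 1], [0, 0, 0, 0, 0, 0, 1]]]'

```text
clock: 4.05
tcp_pos: [0.5082, 0.2041, 0.1174]
ee_rot: [0.288, -0.028, 0.955, 0.066]
wrist_force: [-2.0, -54.9, 22.4]
opening: 0.147
gripper_force: 50.8
```

Run:
```python
from h import *
s=bot.state(); T=rot(s["ee_rot"]).as_matrix()
print("F tool",T.T@s["wrist_force"],"M",T.T@s["torque"],s["opening"]*85,s["gripper_force"], (s["tcp_pos"]-foot)@D*1000,s["qpos"])
```

```text
F tool [ -9.88912613 -51.72051631 -27.33983134] M [ 8.20772789 -1.19418936 -0.15751387] 12.523174589068475 50.82785857434618 [-0.5216013  -3.73251401 37.96702381] [ 0.25594002  0.13575675  2.22810873 -0.00979268  0.17819809 -1.36386723]
```

Gripped the bar, but 52 N sideways: the bar sits about 3.7 mm to the tool's -y. Relieve it before turning.

Emit:
arm_command --plan '[[[0, 0, 0, 0, -0.2, -0.1, 1], [0, 0, 0, 0, -0.15, -0.1, 1], [0, 0, 0, 0, 0, 0, 1]]]'

```text
clock: 4.35
tcp_pos: [0.5082, 0.203, 0.1177]
ee_rot: [0.288, -0.026, 0.955, 0.068]
wrist_force: [9.0, 6.2, -11.7]
opening: 0.14
gripper_force: 59.8
```

```bash
cat > st.py <<'E'
from h import *
s=bot.state(); T=rot(s["ee_rot"]).as_matrix()
print("F tool",np.round(T.T@s["wrist_force"],1),"M",np.round(T.T@s["torque"],2),"open mm",s["opening"]*85,s["gripper_force"],"pos deck",np.round((s["tcp_pos"]-foot)@D*1000,1),"rv err to tool(0)",np.round(R.from_matrix(D.T@T@np.diag([-1,1,-1])).as_rotvec(),3),np.round(s["qpos"],2),s["clock"])
E
python3 st.py
```

```text
F tool [-1.1  4.  15.4] M [-0.4   0.17 -0.11] open mm 11.921960274559796 59.79855000972748 pos deck [-0.6 -4.7 38.4] rv err to tool(0) [-0.005  0.011 -0.209] [ 0.25  0.13  2.23  0.03  0.18 -1.4 ] 4.35
```

Emit:
arm_command --plan '[[[0, 0, 0.1, 0, 0, 0.05, 1], [0, 0, 0.14, 0, 0, -0.05, 1], [0, 0, 0.14, 0, 0, -0.05, 1], [0, 0, 0.14, 0, 0, -0.05, 1], [0, 0, 0, 0, 0, 0, 1]]]'

```text
clock: 4.85
tcp_pos: [0.5059, 0.2026, 0.1181]
ee_rot: [0.26, 0.219, 0.93, 0.139]
wrist_force: [-1.6, 1.4, -0.3]
opening: 0.144
gripper_force: 58.4
```

```bash
python3 st.py
```

```text
F tool [ 2.   0.6 -0.4] M [-0.19  0.65 -0.44] open mm 12.242847205507697 58.43235411961359 pos deck [-2.2 -4.6 40.1] rv err to tool(0) [-0.008  0.011 -0.727] [ 0.25  0.13  2.23  0.03  0.18 -0.88] 4.85
```

Emit:
arm_command --plan '[[[0, 0, 0.14, 0, 0, -0.05, 1], [0, 0, 0.14, 0, 0, -0.05, 1], [0, 0, 0.14, 0, 0, -0.05, 1], [0, 0, 0.14, 0, 0, -0.05, 1], [0, 0, 0.14, 0, 0, -0.05, 1], [0, 0, 0.14, 0, 0, -0.05, 1], [0, 0, 0.14, 0, 0, -0.05, 1], [0, 0, 0, 0, 0, 0, 1]]]'

```text
clock: 5.65
tcp_pos: [0.5038, 0.2019, 0.1205]
ee_rot: [0.164, 0.632, 0.717, 0.244]
wrist_force: [3.6, -21.1, -3.3]
opening: 0.129
gripper_force: 58.7
```

```bash
python3 st.py
```

```text
F tool [-21.6  -0.6   1.7] M [ 0.33 -4.85  0.13] open mm 10.957373235786857 58.679571747779846 pos deck [-2.7 -4.7 43.4] rv err to tool(0) [-0.015  0.008 -1.708] [0.25 0.12 2.23 0.03 0.19 0.1 ] 5.65
```

Emit:
arm_command --plan '[[[0, 0, 0.14, -0.15, 0, -0.05, 1], [0, 0, 0.14, 0, 0, -0.05, 1], [0, 0, 0.14, 0, 0, -0.05, 1], [0, 0, 0.14, 0, 0, -0.05, 1], [0, 0, 0.14, 0, 0, -0.05, 1], [0, 0, 0.14, 0, 0, -0.05, 1], [0, 0, 0.13, 0, 0, -0.05, 1], [0, 0, 0, 0, 0, 0, 1]]]'

```text
clock: 6.45
tcp_pos: [0.5019, 0.2012, 0.1232]
ee_rot: [0.03, 0.893, 0.341, 0.292]
wrist_force: [-2.1, 10.4, -4.0]
opening: 0.136
gripper_force: 59.4
```

```bash
python3 st.py
```

```text
F tool [  3.3 -10.2   3.7] M [2.3  0.67 0.21] open mm 11.532643198498615 59.39852714538574 pos deck [-2.8 -4.9 46.7] rv err to tool(0) [-2.000e-02  2.000e-03 -2.677e+00] [0.25 0.11 2.23 0.04 0.2  1.05] 6.45
```

Nut turned 2.47 rad and risen 8.5 mm, so joint is at least 2.5. Its axis in tool coordinates is about (-2.5, -4.7) mm off my estimate; I'll use that. Release, back off, then go over the fin with a half-turned grasp.

Emit:
arm_command --plan '[[[0, 0, 0, 0, 0, 0, 0], [0, 0, 0, 0, 0, 0, 0], [0, 0, 0, 0, 0, 0, 0], [0, 0, 0, 0, 0, -3, 0], [0, 0, 0, 0, 0, -4, 0], [0, 0, 0, 0, 0, -2, 0], [0, 0, 0, 0, 0, 0, 0]]]'

```text
clock: 7.15
tcp_pos: [0.4552, 0.1871, 0.2011]
ee_rot: [0.032, 0.892, 0.34, 0.296]
wrist_force: [0.7, 0.7, -0.4]
opening: 1.001
gripper_force: 0.0
```

```bash
cat >> h.py <<'E'
foot=foot+D@np.array([-.0025,-.0047,0])
E
python3 - <<'E'
from h import *
im,d=bot.get_image("wrist"); cv2.imwrite("pics/w2.png",im)
for n in ("nut_grip","carrier_grip","slot"): print(n,[(np.round((r["point"]-foot)@D*1000,1).tolist(),round(r["confidence"],2)) for r in bot.place_of("wrist",n)])
P,u,v=cloud("wrist",d); Q=(P-foot)@D*1000
m=near(Q,50,100,-15,15,52,66); q=Q[m]; print("fin",m.sum(),cv2.minAreaRect(q[:,:2].astype(np.float32)) if m.sum() else 0,q[:,2].mean())
plan(foot+D@np.array([.075,0,.1]),tool(0,-1))
E
python3 st.py
```

```text
nut_grip [([-2.0, -0.5, 57.4], 0.87)]
carrier_grip [([73.6, 4.5, 46.5], 0.87)]
slot []
fin 975 ((70.50833892822266, 2.031069278717041), (29.88106346130371, 12.097393035888672), 0.020113719627261162) 55.81865292725237
[0.0, 0.0, 0.12, 1.68, 0.8, 0.85]
[0.0, 0.0, 0.12, 1.76, 0.6, 0.86]
[0.0, 0.0, 0.12, 1.81, 0.39, 0.87]
[0.0, 0.0, 0.12, 1.84, 0.18, 0.87]
n 4 t 7.35 F [ 0.3 -0.7  0.6] j [ 0.24 -0.08  2.18  0.02  0.44  1.07]
F tool [ 0.1  0.9 -0.4] M [ 0.1  -0.25  0.03] open mm 85.02438602103403 0.0 pos deck [  1.1  -1.4 135.2] rv err to tool(0) [-2.200e-02 -1.000e-03 -2.678e+00] [ 0.24 -0.08  2.18  0.02  0.44  1.07] 7.35
```

Emit:
arm_command --plan '[[[0, 0, 0.12, 1.7, 0.8, 0.8, 0], [0, 0, 0.12, 1.8, 0.6, 0.8, 0], [0, 0, 0.12, 1.8, 0.4, 0.8, 0], [0, 0, 0.11, 1.8, 0.2, 0.8, 0], [0, 0, 0, 0, 0, 0, 0]]]'

```text
clock: 7.85
tcp_pos: [0.5339, 0.2092, 0.2123]
ee_rot: [-0.038, 0.948, 0.122, 0.292]
wrist_force: [0.2, 0.1, 0.3]
opening: 0.998
gripper_force: 0.0
```

```bash
python3 - <<'E'
from h import *
plan(foot+D@np.array([.0745,.0005,.031]),tool(0,-1),3,3)
im,d=bot.get_image("wrist"); cv2.imwrite("pics/w3.png",im)
E
python3 st.py
```

```text
[0.001, 0.004, -0.002, -0.08, -0.054, 2.326]
[0.001, 0.004, -0.002, -0.09, -0.051, 2.326]
[0.001, 0.004, -0.002, -0.1, -0.048, 2.325]
n 3 t 7.85 F [0.2 0.1 0.3] j [0.25 0.03 2.03 0.01 0.48 1.55]
F tool [-0.6 -0.7 -0.1] M [ 0.03 -0.29  0.  ] open mm 84.4928474002208 0.0 pos deck [ 75.3  -0.8 101.1] rv err to tool(0) [0.025 0.006 3.136] [0.25 0.03 2.03 0.01 0.48 1.55] 7.9
```

View pics/w3.png

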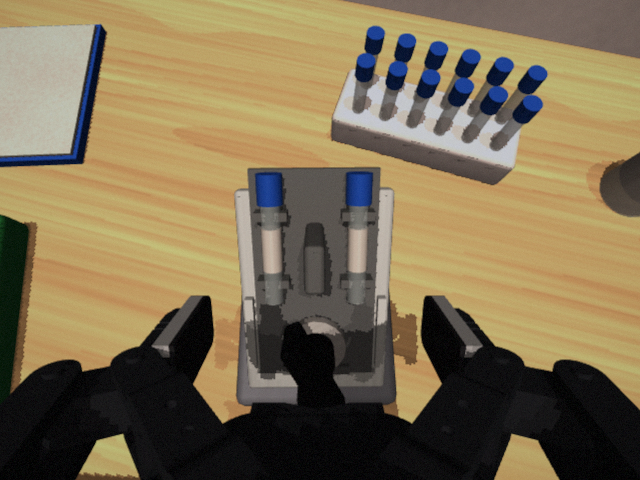

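Wrist view: fin at (314,260), fingers centred at about column 318, so 1–2 mm off; tubes at columns 270 and 358 well inside the open fingers; nut bar below at (315,365).

Emit:
arm_command --plan '[[[0, 0.005, 0, -0.1, -0.07, 2.3, 0], [0, 0.005, 0, -0.1, -0.07, 2.3, 0], [0, 0, 0, -0.1, -0.06, 2.3, 0], [0, 0, 0, 0, 0, 0, 0.5], [0, 0, 0, 0, 0, 0, 0.75], [0, 0, 0, 0, 0, 0, 1], [0, 0, 0, 0, 0, 0, 1], [0, 0, 0, 0, 0, 0, 1]]]'

```text
clock: 8.7
tcp_pos: [0.5658, 0.2199, 0.1553]
ee_rot: [-0.039, 0.946, 0.122, 0.297]
wrist_force: [0.7, -5.9, 2.9]
opening: 0.144
gripper_force: 2.4
```

```bash
python3 st.py
```

```text
F tool [ 1.   5.9 -2.9] M [-0.82 -0.21 -0.04] open mm 12.216883486048804 2.3623891174793243 pos deck [72.7  1.1 34.8] rv err to tool(0) [3.000e-03 6.000e-03 3.135e+00] [0.25 0.16 2.07 0.01 0.31 1.56] 8.7
```

Emit:
arm_command --plan '[[[0, 0, 0, 0, 0, 0, 1], [0, 0, 0, 0, 0, 0, 1], [0, 0, 0, 0, 0, 0, 1]]]'

```text
clock: 9.0
tcp_pos: [0.5659, 0.2198, 0.1553]
ee_rot: [-0.039, 0.946, 0.123, 0.297]
wrist_force: [-4.4, -1.8, 5.2]
opening: 0.125
gripper_force: 61.7
```

```bash
python3 st.py
```

```text
F tool [-0.8  0.6 -7. ] M [-0.03 -0.39 -0.17] open mm 10.630441924645927 61.68090462684631 pos deck [72.7  1.  34.8] rv err to tool(0) [3.000e-03 7.000e-03 3.135e+00] [0.25 0.16 2.07 0.01 0.31 1.56] 9.0
```

Clean grip on the fin (60 N, low side force). Lift 2 mm off the deck and slide uphill a little, then check.

Emit:
arm_command --plan '[[[0, 0, 0, 0, 0, -0.1, 1], [0, 0, 0, 0, 0, -0.1, 1], [0, 0, 0, 0.4, 0, 0, 1], [0, 0, 0, 0.8, 0, 0, 1], [0, 0, 0, 0.8, 0, 0, 1]]]'

```text
clock: 9.5
tcp_pos: [0.5807, 0.2239, 0.167]
ee_rot: [-0.039, 0.947, 0.122, 0.296]
wrist_force: [0.6, -0.4, -2.3]
opening: 0.13
gripper_force: 60.3
```

```bash
python3 st.py
```

```text
F tool [-0.9  0.5  2.1] M [-0.06 -0.45  0.02] open mm 11.033992184338265 60.34657001495361 pos deck [92.   1.  35.5] rv err to tool(0) [0.008 0.006 3.135] [0.26 0.16 2.02 0.01 0.35 1.56] 9.5
```

Emit:
arm_command --plan '[[[0, 0, 0, 1, 0, -0.05, 1], [0, 0, 0, 1, 0, 0, 1], [0, 0, 0, 1, 0, 0, 1], [0, 0, 0, 1, 0, 0, 1], [0, 0, 0, 1, 0, 0, 1], [0, 0, 0, 1, 0, 0, 1], [0, 0, 0, 0.8, 0, 0, 1], [0, 0, 0, 0, 0, 0, 1]]]'

```text
clock: 10.3
tcp_pos: [0.636, 0.2383, 0.2078]
ee_rot: [-0.039, 0.946, 0.122, 0.298]
wrist_force: [0.5, -0.4, -1.6]
opening: 0.132
gripper_force: 60.3
```

```bash
python3 st.py
python3 - <<'E'
from h import *
im,d=bot.get_image("wrist"); cv2.imwrite("pics/w4.png",im)
E
```

```text
F tool [-0.6  0.5  1.5] M [ 0.   -0.44  0.02] open mm 11.258143420005785 60.300782918930054 pos deck [162.2   0.5  36.2] rv err to tool(0) [2.000e-03 6.000e-03 3.135e+00] [0.26 0.19 1.86 0.   0.48 1.57] 10.3
```

View pics/w4.png

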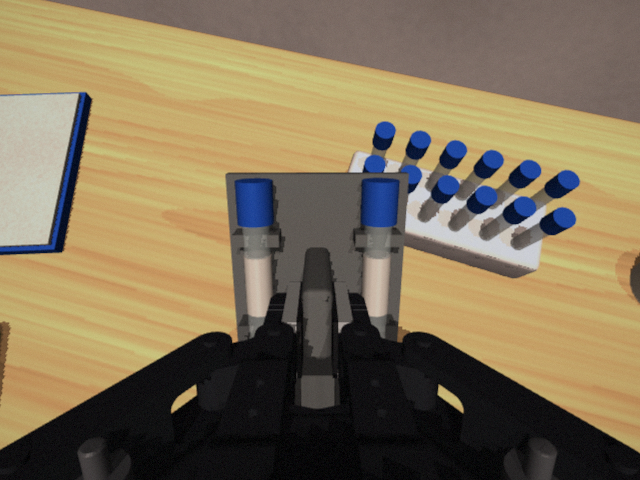

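Wrist view: the fin is square in the fingers at (317,330), tubes at columns 255 and 378, rack beyond at (450,200) and clear. Lift off along the normal, then level and carry over.

Emit:
arm_command --plan '[[[0, 0, 0, 0, 0, -1.5, 1], [0, 0, 0, 0, 0, -3, 1], [0, 0, 0, 0, 0, -3, 1], [0, 0, 0, 0, 0, -1.5, 1]]]'

```text
clock: 10.75
tcp_pos: [0.5833, 0.2246, 0.2834]
ee_rot: [-0.039, 0.946, 0.122, 0.298]
wrist_force: [1.0, 0.0, -3.0]
opening: 0.125
gripper_force: 60.4
```

```bash
cat >> h.py <<'E'
def down(yaw): 
    x=np.array([np.cos(yaw),np.sin(yaw),0]);z=np.array([0,0,-1.]); return np.stack([x,np.cross(z,x),z],1)
fy=np.radians(-4); fc=np.array([.512,-.213])
def over(z): return np.r_[fc+.029*np.array([np.cos(fy),np.sin(fy)]),z]
E
python3 st.py
python3 - <<'E'
from h import *
plan(over(.22),down(fy),16)
E
```

```text
F tool [-0.9  0.2  3. ] M [-0.01 -0.46 -0.01] open mm 10.664195131124167 60.390658378601074 pos deck [160.9   1.1 129.3] rv err to tool(0) [1.000e-03 6.000e-03 3.135e+00] [0.26 0.05 1.83 0.   0.66 1.57] 10.75
[-0.01, -0.04, 0.02, -1.01, 2.59, -0.22]
[-0.01, -0.04, 0.02, -0.97, 2.61, -0.17]
[-0.01, -0.04, 0.02, -0.92, 2.63, -0.12]
[-0.01, -0.04, 0.02, -0.87, 2.65, -0.07]
[-0.01, -0.04, 0.02, -0.82, 2.67, -0.02]
[-0.01, -0.04, 0.02, -0.77, 2.68, 0.03]
[-0.01, -0.04, 0.02, -0.71, 2.7, 0.07]
[-0.01, -0.04, 0.02, -0.65, 2.71, 0.11]
[-0.01, -0.04, 0.02, -0.59, 2.72, 0.16]
[-0.01, -0.04, 0.02, -0.53, 2.73, 0.19]
[-0.01, -0.04, 0.02, -0.47, 2.74, 0.23]
[-0.01, -0.04, 0.02, -0.41, 2.75, 0.26]
[-0.01, -0.04, 0.02, -0.34, 2.75, 0.3]
[-0.01, -0.04, 0.02, -0.28, 2.76, 0.32]
[-0.01, -0.04, 0.02, -0.21, 2.76, 0.35]
[-0.01, -0.04, 0.02, -0.14, 2.76, 0.37]
n 16 t 10.75 F [ 1.  0. -3.] j [0.26 0.05 1.83 0.   0.66 1.57]
```

Emit:
arm_command --plan '[[[-0.01, -0.04, 0.02, -1, 2.6, -0.2, 1], [-0.01, -0.04, 0.02, -1, 2.6, -0.2, 1], [-0.01, -0.04, 0.02, -0.9, 2.6, -0.1, 1], [-0.01, -0.04, 0.02, -0.9, 2.6, -0.1, 1], [-0.01, -0.04, 0.02, -0.8, 2.7, 0, 1], [-0.01, -0.04, 0.02, -0.8, 2.7, 0, 1], [-0.01, -0.04, 0.02, -0.7, 2.7, 0, 1], [-0.01, -0.04, 0.02, -0.7, 2.7, 0, 1]]]'

```text
clock: 11.55
tcp_pos: [0.559, 0.0039, 0.254]
ee_rot: [-0.004, 0.989, 0.039, 0.142]
wrist_force: [-0.5, -0.5, -1.9]
opening: 0.128
gripper_force: 60.3
```

Run:
```python
from h import *
plan(over(.2),down(fy),8)
```

```text
[-0.0, -0.04, 0.02, -0.61, 2.71, 0.53]
[-0.0, -0.04, 0.02, -0.54, 2.72, 0.56]
[-0.0, -0.04, 0.02, -0.47, 2.73, 0.58]
[-0.0, -0.04, 0.02, -0.4, 2.73, 0.6]
[-0.0, -0.04, 0.02, -0.33, 2.74, 0.62]
[-0.0, -0.04, 0.02, -0.26, 2.74, 0.64]
[-0.0, -0.04, 0.02, -0.18, 2.74, 0.66]
[-0.0, -0.04, 0.02, -0.11, 2.75, 0.67]
n 8 t 11.55 F [-0.5 -0.5 -1.9] j [-0.16  0.09  1.72  0.07  1.05  1.3 ]
```

Emit:
arm_command --plan '[[[0, -0.04, 0.02, -0.6, 2.7, 0.5, 1], [0, -0.04, 0.02, -0.5, 2.7, 0.6, 1], [0, -0.04, 0.02, -0.5, 2.7, 0.6, 1], [0, -0.04, 0.02, -0.4, 2.7, 0.6, 1], [0, -0.03, 0.02, -0.3, 2.7, 0.6, 1], [0, -0.03, 0.02, -0.3, 2.7, 0.6, 1], [0, -0.03, 0.02, -0.2, 2.7, 0.7, 1], [0, -0.03, 0.02, -0.1, 2.7, 0.7, 1]]]'

```text
clock: 12.35
tcp_pos: [0.5406, -0.2118, 0.198]
ee_rot: [-0.009, 0.999, -0.04, 0.003]
wrist_force: [-0.0, -0.5, -1.4]
opening: 0.13
gripper_force: 60.3
```

Run:
```python
from h import *
im,d=bot.get_image("wrist"); cv2.imwrite("pics/w5.png",im)
im2,d2=bot.get_image("top"); cv2.imwrite("pics/t5.png",im2); np.save("t5.npy",d2)
a=im2[170:320,440:580]; a=cv2.resize(a,None,fx=2.6,fy=2.6)
b=cv2.resize(im,(532,399)); 
c=np.zeros((600,800,3),np.uint8); c[:a.shape[0],:a.shape[1]]=a; bb=cv2.resize(im,(430,322)); c[:322,370:]=bb
sc,_=bot.get_image("scene"); e=cv2.resize(sc[120:260,100:280],None,fx=1.9,fy=1.9); c[326:326+e.shape[0],370:370+e.shape[1]]=e
cv2.imwrite("pics/c5.png",c)
P,u,v=cloud("top",d2)
m=near(P,.38,.65,-.32,-.12,.125,.19); print(m.sum(),cv2.minAreaRect((P[m][:,:2]*1000).astype(np.float32)),np.percentile(P[m][:,2],[5,30,50]))
plan(over(.1),down(fy))
s=bot.state(); print(s["tcp_pos"])
```

```text
2971 ((513.9825439453125, -211.44398498535156), (89.87481689453125, 160.1753692626953), 85.62030792236328) [0.16412529 0.1670421  0.16852618]
[-0.01, -0.0, -0.0, -0.0, 0.16, 3.24]
[-0.01, -0.0, -0.0, -0.0, 0.14, 3.24]
[-0.01, -0.0, -0.0, 0.0, 0.12, 3.24]
n 3 t 12.5 F [-0.3  0.9 -2.1] j [-0.51  0.31  1.55  0.02  1.29  1.14]
[ 0.54087259 -0.21210966  0.19717794]
```

View pics/c5.png

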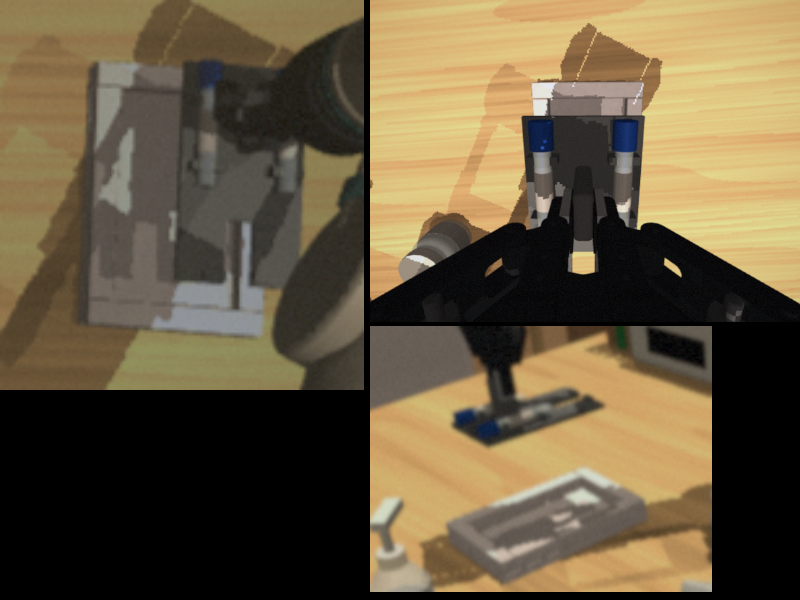

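Composite: carrier level above the foam block in top view (plate right edge at (300,175), block left edge at (88,190)); in the wrist view the plate lines up with the block's rim behind it. Top-depth rectangles give the carrier 0.3 mm / 2 mm from the block centre and 0.3° off. Descend and recheck.

Emit:
arm_command --plan '[[[-0.01, 0, 0, 0, -0.1, 3.5, 1], [-0.01, 0, 0.005, 0, -0.1, 3.5, 1], [0, 0, 0, 0, 0, 3, 1], [0, 0, 0, 0, 0, 0, 1]]]'

```text
clock: 12.9
tcp_pos: [0.5385, -0.2051, 0.0943]
ee_rot: [-0.002, 0.999, -0.041, -0.001]
wrist_force: [-1.1, 0.4, -2.4]
opening: 0.127
gripper_force: 60.2
```

```bash
cat > chk.py <<'E'
from h import *
import sys
s=bot.state(); zt=s["tcp_pos"][2]
print(s["tcp_pos"],s["ee_rot"],s["wrist_force"],s["clock"])
im2,d2=bot.get_image("top"); P,u,v=cloud("top",d2)
m=near(P,.38,.65,-.32,-.12,zt-.034,zt-.01); q=P[m]; print("carrier",m.sum(),cv2.minAreaRect((q[:,:2]*1000).astype(np.float32)))
m=near(P,.38,.65,-.32,-.12,zt-.036,zt-.022); q=P[m]; A=np.c_[q[:,:2]-q[:,:2].mean(0),np.ones(len(q))]; print("plane",np.linalg.lstsq(A,q[:,2],rcond=None)[0],m.sum())
m=near(P,.36,.65,-.33,-.1,.026,.040); print("foam",m.sum(),cv2.minAreaRect((P[m][:,:2]*1000).astype(np.float32)))
im,d=bot.get_image("wrist"); P,u,v=cloud("wrist",d)
m=near(P,.36,.68,-.33,-.1,zt-.034,zt-.01); q=P[m]; x=q[:,0]; print("wrist carrier y,xmax",np.percentile(q,[1,99],axis=0)[:,1],x.max())
m=near(P,.36,.68,-.33,-.1,.026,.040);q=P[m]; print("wrist foam",np.percentile(q,[1,99],axis=0))
cv2.imwrite(f"pics/{sys.argv[1]}.png",im); cv2.imwrite(f"pics/{sys.argv[1]}t.png",cv2.resize(im2[170:320,440:580],None,fx=4,fy=4))
E
python3 chk.py h1
```

```text
[ 0.53853764 -0.20509813  0.09431116] [-0.00161966  0.99913976 -0.04141131 -0.00148794] [-1.09553458  0.36159736 -2.37305738] 12.9
carrier 2321 ((511.7768859863281, -199.97463989257812), (89.53357696533203, 161.4075927734375), 85.97099304199219)
plane [-0.00390546  0.00217344  0.06608556] 1934
foam 1947 ((514.2510986328125, -208.35829162597656), (139.63641357421875, 214.70980834960938), 85.70306396484375)
wrist carrier y,xmax [-0.25182401 -0.16273348] 0.5981443911665424
wrist foam [[ 0.42919871 -0.28631328  0.02760601]
 [ 0.62449106 -0.14441788  0.03573145]]
```

View pics/h1.png

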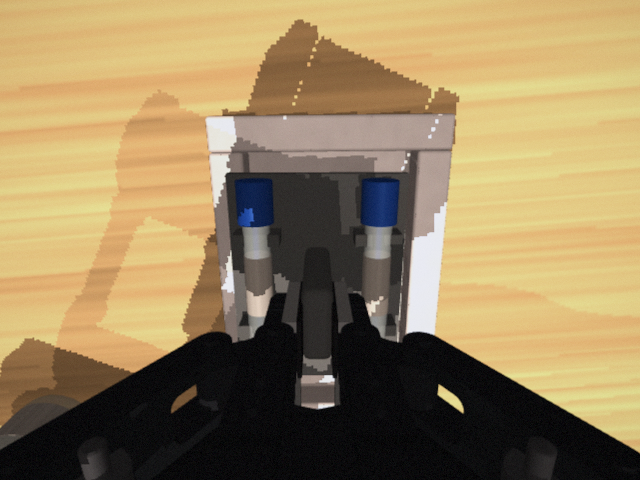

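Wrist view: carrier plate (226–405 columns) sits left of the pocket (222–412+), matching the depth rectangles: shift about 8.5 mm to the right and 3 mm forward.

Emit:
arm_command --plan '[[[0, 0, 0, 0.15, 0.45, 0.4, 1], [0, 0, 0, 0.15, 0.4, 0.6, 1], [0, 0, 0, 0, 0, 0.5, 1], [0, 0, 0, 0, 0, 0, 1], [0, 0, 0, 0, 0, 0, 1]]]'

```text
clock: 13.5
tcp_pos: [0.5441, -0.2168, 0.0823]
ee_rot: [0.0, 0.999, -0.042, 0.002]
wrist_force: [0.4, -0.3, -2.3]
opening: 0.124
gripper_force: 60.4
```

```bash
python3 chk.py h2
```

```text
[ 0.54408771 -0.21676086  0.08232333] [ 3.36044163e-04  9.99113093e-01 -4.20550272e-02  2.07086298e-03] [ 0.4101872  -0.28000016 -2.332899  ] 13.5
carrier 2271 ((517.2266235351562, -211.95806884765625), (89.50785064697266, 160.85833740234375), 85.403564453125)
plane [ 0.00286347 -0.00508114  0.05372105] 1913
foam 2019 ((514.2474975585938, -209.3280029296875), (142.5635528564453, 214.7647247314453), 85.75422668457031)
wrist carrier y,xmax [-0.26090462 -0.17267996] 0.6003583300540286
wrist foam [[ 0.49638597 -0.28511403  0.02863049]
 [ 0.62263716 -0.14456405  0.03397053]]
```

View pics/h2.png

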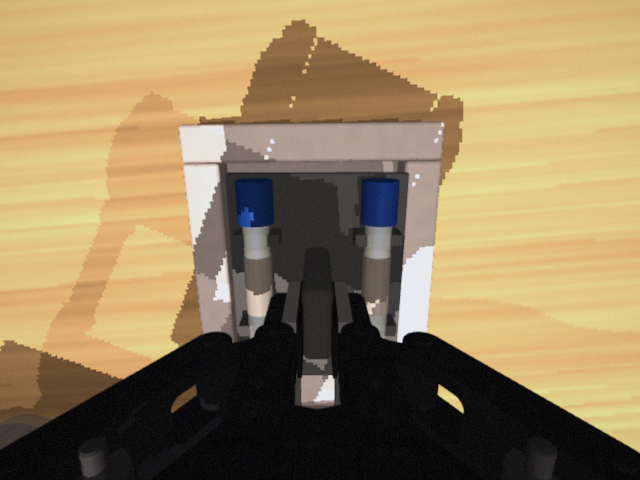

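Emit:
arm_command --plan '[[[0, 0, -0.005, -0.3, -0.2, 0.4, 1], [0, 0, 0, 0, 0, 0.4, 1], [0, 0, 0, 0, 0, 0, 1], [0, 0, 0, 0, 0, 0, 1], [0, 0, 0, 0, 0, 0, 1]]]'

```text
clock: 14.1
tcp_pos: [0.5416, -0.2146, 0.0744]
ee_rot: [0.001, 0.999, -0.039, 0.002]
wrist_force: [0.3, -0.4, -1.2]
opening: 0.124
gripper_force: 60.4
```

```bash
python3 chk.py h3
```

```text
[ 0.54156369 -0.21455488  0.07443539] [ 5.38500242e-04  9.99221306e-01 -3.93830007e-02  2.33878474e-03] [ 0.27013475 -0.39233725 -1.15326846] 14.1
carrier 2235 ((525.354248046875, -208.979248046875), (92.62613677978516, 182.67018127441406), 88.01099395751953)
plane [0.00493254 0.0007872  0.04576419] 1892
foam 2076 ((514.4930419921875, -209.2802734375), (141.75973510742188, 215.14697265625), 86.02892303466797)
wrist carrier y,xmax [-0.25864015 -0.1705344 ] 0.5974653338300489
wrist foam [[ 0.49820324 -0.28503824  0.02743492]
 [ 0.6225693  -0.14469291  0.03386126]]
```

Aligned within about 1 mm. Lower into the pocket.

Emit:
arm_command --plan '[[[0, 0, 0, 0, 0, 0.6, 1], [0, 0, 0, 0, 0, 0.7, 1], [0, 0, 0, 0, 0, 0.6, 1], [0, 0, 0, 0, 0, 0.3, 1], [0, 0, 0, 0, 0, 0, 1], [0, 0, 0, 0, 0, 0, 1]]]'

```text
clock: 14.8
tcp_pos: [0.5415, -0.2145, 0.0522]
ee_rot: [0.0, 0.999, -0.039, 0.002]
wrist_force: [-0.3, 0.4, -2.2]
opening: 0.127
gripper_force: 60.4
```

Run:
```python
from h import *
s=bot.state(); print(s["tcp_pos"],s["wrist_force"],s["torque"],s["ee_rot"])
_,d=bot.get_image("top"); P,u,v=cloud("top",d)
z=s["tcp_pos"][2]
m=near(P,.46,.57,-.24,-.18,z-.04,z-.02); print(np.percentile(P[m][:,2],[10,50,90]))
```

```text
[ 0.54154192 -0.2145445   0.05223483] [-0.34556804  0.41559809 -2.15464362] [-0.00789612  0.03766793  0.02880132] [ 4.26562823e-04  9.99220000e-01 -3.94286372e-02  2.14314944e-03]
[0.01935823 0.02353874 0.02697969]
```

Emit:
arm_command --plan '[[[0, 0, 0, 0, 0, 0.2, 1], [0, 0, 0, 0, 0, 0.1, 1], [0, 0, 0, 0, 0, 0.1, 1], [0, 0, 0, 0, 0, 0, 1], [0, 0, 0, 0, 0, 0, 1]]]'

```text
clock: 15.35
tcp_pos: [0.5415, -0.2146, 0.0484]
ee_rot: [0.0, 0.999, -0.039, 0.002]
wrist_force: [0.7, -0.4, -1.8]
opening: 0.127
gripper_force: 60.4
```

Emit:
arm_command --plan '[[[0, 0, 0, 0, 0, 0.1, 1], [0, 0, 0, 0, 0, 0, 1], [0, 0, 0, 0, 0, 0, 1]]]'

```text
clock: 15.65
tcp_pos: [0.5417, -0.2146, 0.0475]
ee_rot: [0.001, 0.999, -0.039, 0.002]
wrist_force: [0.1, 0.2, -1.0]
opening: 0.128
gripper_force: 60.5
```

Emit:
arm_command --plan '[[[0, 0, 0, 0, 0, 0.1, 1], [0, 0, 0, 0, 0, 0, 1], [0, 0, 0, 0, 0, 0, 1]]]'

```text
clock: 15.95
tcp_pos: [0.5419, -0.2147, 0.0468]
ee_rot: [0.001, 0.999, -0.039, 0.003]
wrist_force: [0.3, -0.3, 2.6]
opening: 0.127
gripper_force: 61.0
```

Emit:
arm_command --plan '[[[0, 0, 0, 0, 0, 0.06, 1], [0, 0, 0, 0, 0, 0, 1], [0, 0, 0, 0, 0, 0, 1]]]'

```text
clock: 16.25
tcp_pos: [0.542, -0.2147, 0.0467]
ee_rot: [0.001, 0.999, -0.039, 0.003]
wrist_force: [0.9, 0.7, 6.7]
opening: 0.135
gripper_force: 61.6
```

Seated. Release and retreat straight up.

Emit:
arm_command --plan '[[[0, 0, 0, 0, 0, 0, 0.6], [0, 0, 0, 0, 0, 0, 0.4], [0, 0, 0, 0, 0, 0, 0], [0, 0, 0, 0, 0, 0, 0], [0, 0, 0, 0, 0, -2, 0], [0, 0, 0, 0, 0, -4, 0], [0, 0, 0, 0, 0, -5, 0], [0, 0, 0, 0, 0, -4, 0]]]'

```text
clock: 17.05
tcp_pos: [0.5411, -0.2145, 0.198]
ee_rot: [0.001, 0.999, -0.039, 0.003]
wrist_force: [1.5, -0.2, 0.2]
opening: 1.004
gripper_force: 0.0
```

Run:
```python
from h import *
s=bot.state(); print(s["opening"],s["wrist_force"])
im,d=bot.get_image("top"); P,u,v=cloud("top",d)
m=near(P,.44,.60,-.25,-.17,.0145,.024); q=P[m]; A=np.c_[q[:,:2]-q[:,:2].mean(0),np.ones(len(q))]; print("plane",np.linalg.lstsq(A,q[:,2],rcond=None)[0],m.sum())
w,_=bot.get_image("wrist"); c=np.zeros((480,800,3),np.uint8); c[:360,:480]=cv2.resize(w,(480,360)); c[:343,480:]=cv2.resize(im[170:320,440:580],(320,343)); cv2.imwrite("pics/end.png",c)
for n in ("carrier","foam_block","swab_jar","pump_bottle","tube_rack"): print(n,[(np.round(r["point"],3).tolist(),round(r["confidence"],2)) for r in bot.place_of("top",n)][:2])
```

```text
1.004430018984295 [ 1.46288329 -0.16683812  0.18234529]
plane [-0.00071165 -0.00191905  0.01863361] 1624
carrier [([0.513, -0.208, 0.014], 0.95)]
foam_block [([0.544, -0.214, 0.058], 0.56)]
swab_jar []
pump_bottle [([0.77, -0.092, 0.005], 0.87)]
tube_rack [([0.778, 0.148, -0.0], 0.59)]
```

View pics/end.png

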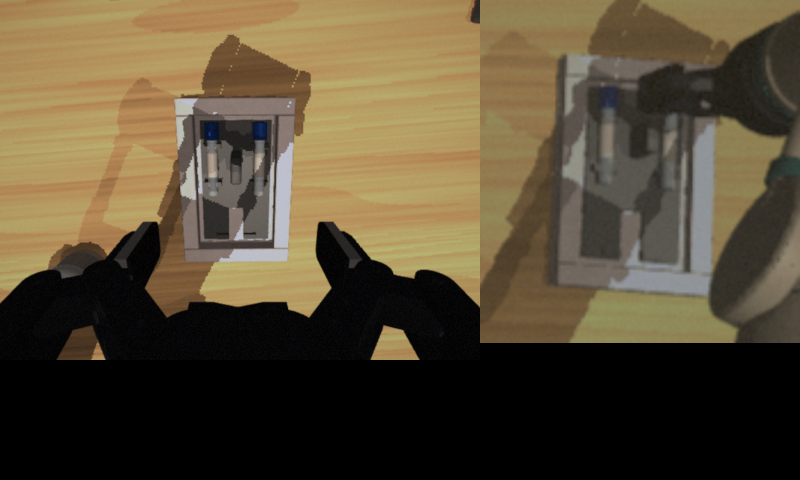

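The carrier lies flat in the pocket (wrist view, around (236,185)), tubes and fin up. Plate top is 18.6 mm above the bench with negligible tilt, and the gripper is clear.

```bash
python3 -c "
from cell import bot
print(bot.sign_off())"
```

```text
the job is handed in; nothing more can be done
None
```

The job is handed in at about 17 s: the nut was loosened clockwise by about 2.5 rad, and the carrier was slid off the stud and now lies flat in the foam pocket with tubes and fin up. I never touched the tube rack, pump bottle or jar, though the arm hid the jar in the last top-camera check.

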